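# Release and take out the filter slide of a viewing lamp

### The job

Take the filter slide out of the viewing lamp: with the stirring stick, press in the sprung catch that lies recessed in the slot of the lamp's front and, keeping it pressed without forcing it, push the slide out of the lamp's open side past both stops. Then lay the stick down flat on the worktop, draw the slide right out by its bare end and set it gently down flat on the cork block, clear of the lamp. Never let the slide fall onto the worktop, and leave the bottles and the tape roll where they stand.

Things in the scene. Friction and masses are not known exactly. Their poses are not given: they have to be found in the camera images.
- lamp: bench viewing lamp, 120 (x) x 190 (y) x 86 mm high, fixed, grey base and white top with a round black lens collar; origin under its centre, own -x = front with dimmer, switch and slot, own -y = open side. The filter slide lies in it behind the front, height 40 to 64 mm, home with its bare end 2 mm inside the open side, and leaves only along own -y. The front slot is 19 mm high (43 to 62 mm above the worktop), in a 9 mm wall, and runs out through the open side.
- slide_mid (a point): centre of the aluminium filter slide (50 wide x 150 long x 24 mm, 0.16 kg, loose in a smooth channel with 1 mm play; axes as the lamp's when home). Its own -y end, the 34 mm without windows, is the bare end. At home it is at own (-25, -18, 52) mm of the lamp. Two stops hold the catch's tooth; once moved 64 mm out it is past both.
- catch (a joint): inward travel of the slide's sprung catch (m): 0 at rest (locked), 0.013 pressed to its hard stop. The tooth clears the stops from about 0.008; let go before both are passed, it locks again. Spring 5 N at rest, 8.6 N at 0.008, 11 N at the stop; more than 25 N from the stick would damage it.
- catch_face (a point): centre of the catch's upright face that the stick presses along the lamp's +x; 22 mm behind the lamp's front face at rest, at slot mid-height (52.5 mm). Face at the bottom of a cup 24 mm wide (y), 11 mm deep, open to the front, whose side walls take the sideways push; it moves with catch and slide.
- stick_mid (a point): middle of the orange stirring stick, 176 mm long, 12 x 12 mm, 30 g, long axis = own y, either end will do; lies flat on the worktop.
- cork_mid (a point): middle of the loose cork block, 56 x 150 (own y) x 30 mm high, the rest for the slide. Laid across it, the slide leaves room for fingers at its end.
- red_cap_bottle_mid (a point): middle of a glass bottle with red cap, 63 mm wide, 130 mm high; bystander
- amber_bottle_mid (a point): middle of a brown dropper bottle, 47 mm wide, 132 mm high; bystander
- tape_roll_mid (a point): middle of a tape roll, 89 mm wide, 19 mm high; bystander

How it is judged (in metres and radians):
On the way, in this order (a step that is already met when the one before it is completed fails the run):
1. the stick presses the catch in while the slide is still home (value of joint catch above 0.007 m and contact force between stir_stick and filter_slide above 0.5 N and y of slide_mid in the frame of lamp above -0.026 m), for 0.1 s.
2. the stick, keeping the catch in, has pushed the slide out as far as the second stop (value of joint catch above 0.006 m and contact force between stir_stick and filter_slide above 0.3 N and y of slide_mid in the frame of lamp below -0.062 m), for 0.05 s.
At the end, for the whole second after the job is handed in: Slide flat (6 deg) and at rest on the cork block, centres within 50 mm in plan, at least 180 mm from the lamp's centre; stick lying flat and still on the worktop (horizontal distance between slide_mid and cork_mid below 0.05 m and height (world z) of slide_mid between 0.038 and 0.047 m and angle between each of slide_mid, cork_mid's own z axis and vertical below 0.1 rad and horizontal distance between slide_mid and lamp above 0.18 m and linear speed of each of filter_slide, stir_stick below 0.02 m/s and height (world z) of stick_mid below 0.012 m); the robot touches nothing.
It fails at once if the slide falls onto the worktop (height (world z) of slide_mid below 0.03 m).
It fails at once if the catch or slide is forced with the stick (over 25 N) (contact force between stir_stick and filter_slide above 25 N).
It fails at once if the slide is let fall (moving freely at over 0.4 m/s, a drop of about 10 mm) (linear speed of filter_slide above 0.4 m/s and contact force between the fingers and filter_slide below 2 N).
It fails at once if a bystander is pushed more than 30 mm (distance of any of red_cap_bottle_mid, amber_bottle_mid, tape_roll_mid from where it was at the start of the episode above 0.03 m).
It also fails if it takes over 72 s, if anything falls off the work surface, if the arm or the gripper's body presses on something with over 40 N, if the wrist force passes 120 N, or if a joint passes its speed limit or range.

### The arm

A 6-joint arm with a two-finger parallel gripper is mounted at the origin on a cart in front of the work surface, level with it; the furniture and walls round the work are solid. World frame = base frame: x ahead of the robot, y to its left, z up, the work surface at z = 0. Lengths are in mm, angles in rad, forces in N, time in s.
With the tool pointing down it reaches from about 425 to 950 mm from the base axis. Payload 3.5 kg.
Tool frame: the origin (TCP) lies on the centre line of the jaws, within the pads' length; the fingertips stand 22 mm ahead of it and the grasp point (between the pads) lies 3 mm ahead of it; z points along the fingers, y is the direction in which the jaws open and shut (so a half turn about z gives the same grasp; the last joint's range is limited). The gripper opens to 85 mm and grips with 20 to 120 N. Pads are 22 mm wide; open, the fingers measure 114 mm over their backs; the gripper's body (76 mm by 85 mm) begins 54 mm behind the grasp point. The pads swing forward as they close: fully open they stand 13 mm farther back than shut.
Start: joints at [-1.454, 0.286, 1.577, -0, 1.279, -0.15], TCP at [177.986, -651.097, 222.225] pointing down, gripper open.
Joint ranges: [-2.77, 2.77], [-0.9, 2.22], [0.21, 2.48], [-1.53, 4.67], [0.24, 2.81], [-2.84, 2.84]. Speed limits (rad/s): [2.79, 2.79, 3.14, 3.14, 3.14, 3.14].

### API

Orientations are given as a unit quaternion [w, x, y, z].
In Python, from station import robot gives the robot as it stands. The module is installed in compiled form; this text tells all that it offers. Calls block until the motion is done:
- robot.move_to(position, orientation): joint-space move of the TCP to a pose.
- robot.servo_line(position, orientation=None, velocity=150, force_limit=None): straight line of the TCP; orientation=None keeps the orientation; velocity is the mean speed in mm/s. With force_limit (N) it stops when the force on the tool has changed by that much, and returns True; else False.
- robot.move_j(angles): joint-space move.
- robot.let_go() and robot.gripper_close(grasp_force=None): open the fingers fully, or close them until they stop; grasp_force is the grip in N (None keeps the last).
- robot.pause(seconds).
- robot.solve_ik(position, orientation): joint angles nearest the present ones, or None.
- robot.observe(): the state.
- robot.grab_frame(name): name is "scene" or "side" or "wrist"; returns (picture, depth): 400x640x3 uint8, red, green, blue; 400x640 float32, mm along the optical axis (not along the pixel's ray), 0 where there is no reading.
- robot.get_calibration(name): a dict with "mtx" (3x3 intrinsics, pixels), "R" (3x3) and "t" (3): a world point X has camera coordinates R X + t. Camera axes: x right, y down, z forward; pixel columns grow to the right and rows downward; lengths in mm; the calibration is good to about 2 mm. A picture is of the moment at which its call begins: read the wrist's pose just before it. get_calibration takes no time and is no camera call; for the wrist camera it gives the pose at the moment of the call.
A pose or a line that the arm cannot do raises robot.PlanningError and nothing moves.
- robot.close_job(): hands the job in, once; it reports no verdict.
The state is a dict: "time": time; "joint_pos": joint angles; "joint_vel": joint speeds; "joint_efforts": joint torques, N m; "eef_pos": TCP position; "orientation": TCP orientation; "contact_force": force on the tool from outside, world axes, zero at the start; "ft_torque": the same for the moment, N m; "grip_width": finger opening in mm.
Only numpy, scipy, OpenCV 4.12 (cv2) and the standard library are available. Lean on these libraries where they do the work, as an engineer would, in place of code of your own. Each camera call takes 0.05 s, during which the arm holds its last target.

## Working session

There is one attempt and no reset: what is moved stays moved. The work goes in short steps, each a Python script; the robot and the scene stay as the last script left them, time stands still between calls to the robot, and variables do not carry over. Pictures are saved under pics/ and viewed, and the job is handed in when it is done.

```bash
mkdir -p pics; ls; cat > h.py <<'E'
import numpy as np, cv2
from station import robot
def snap(name,fn):
    im,d=robot.grab_frame(name); cv2.imwrite('pics/'+fn+'.png',im[:,:,::-1]); np.save('pics/'+fn+'_d.npy',d); np.save('pics/'+fn+'_rgb.npy',im)
    c=robot.get_calibration(name); np.savez('pics/'+fn+'_c.npz',mtx=c['mtx'],R=c['R'],t=c['t']); return im,d,c
def ray(c,u,v):
    K=np.array(c['mtx']);R=np.array(c['R']);t=np.array(c['t']).ravel()
    return -R.T@t, R.T@np.linalg.solve(K,np.array([u,v,1.]))
def onz(c,u,v,z):
    o,d=ray(c,u,v); return o+d*(z-o[2])/d[2]
def dep(c,u,v,z):
    o,d=ray(c,u,v); return o+d*z
def cloud(c,dm):
    K=np.array(c['mtx']);R=np.array(c['R']);t=np.array(c['t']).ravel()
    v,u=np.mgrid[:dm.shape[0],:dm.shape[1]]
    p=np.stack([u,v,np.ones_like(u)],-1)@np.linalg.inv(K).T*dm[...,None]
    return (p-t)@R
E
python3 - <<'E'
from h import *
print(robot.observe())
for n in ['scene','side','wrist']:
    im,d,c=snap(n,n+'0'); print(n,-np.array(c['R']).T@np.array(c['t']).ravel(), np.array(c['R'])[2])
E
```

```text
pics
{'time': 0.0, 'joint_pos': array([-1.45397657e+00,  2.87184797e-01,  1.57819376e+00,  2.38054450e-07,
        1.27860570e+00, -1.50045202e-01]), 'joint_vel': array([-0.00090644,  0.0008847 , -0.00161329, -0.00075471,  0.00186043,
       -0.00036998]), 'joint_efforts': array([ 1.09847133e-03, -4.05974114e+01, -2.92625427e+01, -1.24528724e-04,
        5.84094014e-03,  3.18218753e-06]), 'eef_pos': array([ 177.92151529, -650.41651303,  220.82537937]), 'orientation': array([-1.19563656e-03,  9.91110382e-01,  1.33036761e-01,  1.99785600e-05]), 'contact_force': array([ 0.11910603, -0.25808218,  0.04126494]), 'ft_torque': array([-0.01822608, -0.00225911, -0.0126576 ]), 'grip_width': 85.50837092840962}
scene [100.00821051 558.03442213 957.10414493] [ 0.42165711 -0.47609804 -0.77170975]
side [ 578.30854535 -775.14892088  514.72473549] [-0.02379405  0.86756509 -0.49675412]
wrist [ 254.63664288 -630.4184106   371.81261581] [-0.29990399 -0.08059953 -0.95055842]
```

View pics/scene0.png

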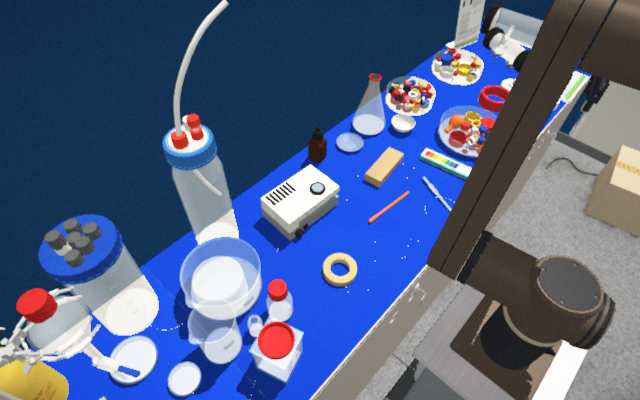

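View pics/side0.png

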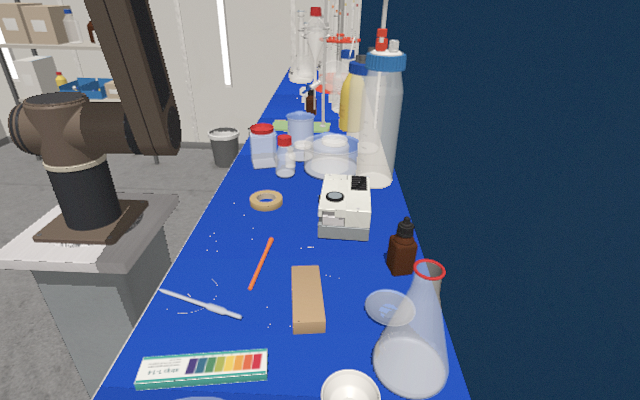

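The scene view shows the lamp at (300,200), stick at (390,207), cork at (384,167), amber bottle at (318,145), tape at (340,270) and the red-cap bottle at (280,300). Next I'll measure the first three.

```bash
cat > m.py <<'E'
from h import *
def load(fn):
    return np.load(f'pics/{fn}_rgb.npy'),np.load(f'pics/{fn}_d.npy'),np.load(f'pics/{fn}_c.npz')
def rect(P):
    (c,s,a)=cv2.minAreaRect(P[:,:2].astype(np.float32)); return np.round(c,1),np.round(s,1),round(a,2)
if __name__=='__main__':
  for fn in ['scene0','side0']:
    im,d,c=load(fn); X=cloud(c,d); hsv=cv2.cvtColor(im,cv2.COLOR_RGB2HSV)
    H,S,V=[hsv[...,i].astype(int) for i in range(3)]
    tab=(H>110)&(H<125)&(S>200)&(V>120)&(d>0); print(fn,'table z',np.percentile(X[tab][:,2],[5,50,95]))
    reg=(X[...,0]>300)&(X[...,0]<900)&(X[...,1]>-500)&(X[...,1]<500)&(d>0)
    for nm,m in [('stick',(H<10)&(S>150)&(X[...,2]<25)),('cork',(H>8)&(H<22)&(S>60)&(S<200)&(X[...,2]>22)&(X[...,2]<38)),('lampW',(S<60)&(X[...,2]>80)&(X[...,2]<95)),('tape',(H>12)&(H<28)&(S>50)&(X[...,2]>12)&(X[...,2]<24))]:
        mm=(m&reg).astype(np.uint8); n,l,st,ce=cv2.connectedComponentsWithStats(mm)
        for i in range(1,n):
            if st[i,4]>60:
                P=X[l==i]; print(nm,st[i].tolist(),rect(P),'z',np.percentile(P[:,2],[5,50,95]).round(1))
E
python3 m.py
python3 - <<'E'
from h import *
for n,b in [('scene0',(240,130,480,290)),('side0',(220,150,460,350))]:
    im=cv2.imread(f'pics/{n}.png')[b[1]:b[3],b[0]:b[2]]; cv2.imwrite(f'pics/{n}z.png',cv2.resize(im,None,fx=3,fy=3,interpolation=cv2.INTER_CUBIC))
E
```

```text
scene0 table z [-3.04568277  0.19792473  4.47081544]
cork [366, 148, 37, 35, 630] (array([ 544.2, -249.5]), array([ 56.9, 151. ]), 6.71) z [24.4 28.6 31.4]
lampW [261, 165, 78, 60, 2316] (array([621.4,  48.8]), array([192.5, 122.9]), 87.0) z [82.2 85.5 91.3]
lampW [194, 219, 42, 22, 124] (array([682.6, 287.6]), array([107.6,  43.6]), 69.74) z [80.6 88.3 94.4]
lampW [192, 256, 52, 45, 1826] (array([581.6, 368.4]), array([120.1, 114.3]), 42.57) z [83.5 86.5 89.2]
lampW [231, 272, 29, 34, 87] (array([502.3, 342.6]), array([17.6, 97.9]), 9.44) z [80.5 91.3 94.6]
lampW [271, 301, 18, 8, 81] (array([424.1, 316.9]), array([38.5, 12.6]), 50.15) z [80.6 85.9 93.4]
lampW [205, 311, 29, 8, 82] (array([502.4, 423.1]), array([62.1, 13.9]), 39.4) z [80.5 87.6 94.5]
lampW [203, 333, 35, 21, 100] (array([445.7, 464.1]), array([75.7, 21.3]), 69.3) z [81.  87.1 93.8]
lampW [255, 350, 43, 23, 92] (array([335.2, 409. ]), array([87.6, 40. ]), 52.76) z [80.6 88.8 94. ]
tape [365, 169, 28, 16, 64] (array([ 521.3, -204.1]), array([92.9, 42. ]), 61.11) z [12.5 19.8 23.4]
tape [323, 253, 34, 32, 577] (array([
[... 734 characters left out ...]
77, 148, 16, 7, 76] (array([443.9, 288.7]), array([46.1, 21. ]), 9.64) z [80.8 86.5 94. ]
lampW [357, 155, 38, 11, 179] (array([711.8, 239.9]), array([ 49.7, 109.5]), 79.49) z [81.  87.7 94.4]
lampW [318, 174, 53, 40, 1836] (array([622.7,  45.8]), array([191.6, 119.2]), 86.06) z [83.6 85.8 92.6]
lampW [387, 318, 58, 40, 606] (array([ 704.7, -404.8]), array([44.5, 81.9]), 61.65) z [81.1 87.5 94.1]
tape [250, 190, 32, 18, 312] (array([411.8, 117.4]), array([87.1, 87.5]), 45.55) z [13.3 18.1 19.7]
tape [293, 324, 32, 7, 161] (array([ 554.3, -326.5]), array([52.6,  4. ]), 5.82) z [12.7 17.7 23.1]
tape [223, 355, 21, 17, 289] (array([ 443.5, -401.6]), array([29.1, 28.3]), 6.84) z [15.3 16.6 18. ]
```

View pics/scene0z.png

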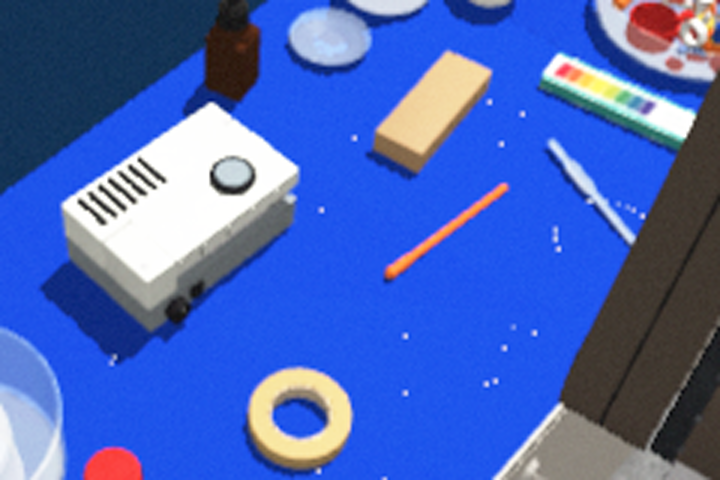

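View pics/side0z.png

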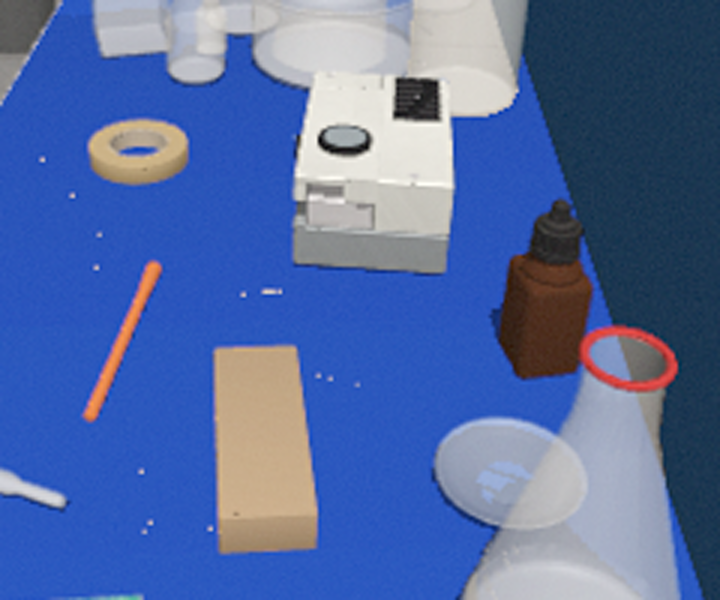

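```bash
python3 - <<'E'
from m import *
for fn,b in [('scene0',(360,185,420,230)),('side0',(240,230,280,295))]:
    im,d,c=load(fn); X=cloud(c,d); hsv=cv2.cvtColor(im,cv2.COLOR_RGB2HSV)
    H,S,V=[hsv[...,i].astype(int) for i in range(3)]
    m=((H<12)|(H>170))&(S>120)&(V>120); k=np.zeros_like(m); k[b[1]:b[3],b[0]:b[2]]=1; m&=k
    v,u=np.nonzero(m); P=np.array([onz(c,a,e,8) for a,e in zip(u,v)]); print(fn,len(u),rect(P))
    print(np.percentile(X[m][:,2],[10,50,90]))
    print(hsv[(180,205)[fn=='scene0'],260 if fn=='side0' else 390])
E
```

```text
scene0 72 (array([ 440.1, -136.7]), array([170.2,  10.5]), 83.13)
[0.27126364 6.4724437  9.96817111]
[ 15 181 254]
side0 92 (array([ 442.6, -143.4]), array([174.6,   9.7]), 84.9)
[6.11243572 7.87399613 9.47111773]
[111 200 184]
```

```bash
python3 - <<'E'
from h import *
from scipy.spatial.transform import Rotation as Ro
o=robot.observe(); c=robot.get_calibration('wrist')
q=o['orientation']; RT=Ro.from_quat(np.r_[q[1:],q[0]]).as_matrix(); p=o['eef_pos']
Rc=np.array(c['R']).T; pc=-Rc@np.array(c['t']).ravel()
Rtc=RT.T@Rc; ptc=RT.T@(pc-p); np.savez('handeye.npz',R=Rtc,p=ptc)
print(Rtc.round(3),ptc.round(1))
yaw=np.radians(-3.5); fx=np.array([np.cos(yaw),np.sin(yaw),0]); fy=np.array([-np.sin(yaw),np.cos(yaw),0])
L=np.array([622,47,0.])
tgt=L-60*fx-25*fy+np.array([0,0,52])
res=[]
for el in [15,20,25,30,35]:
  for az in [-40,-20,0,20,40]:
    for dist in [180,230,280]:
      e=np.radians(el);a=yaw+np.radians(az)
      d=np.array([np.cos(e)*np.cos(a),np.cos(e)*np.sin(a),-np.sin(e)]) # view dir
      cp=tgt-d*dist
      x=np.cross(d,[0,0,1.]);x/=np.linalg.norm(x);y=np.cross(d,x)
      for roll in range(0,360,30):
        R0=np.c_[x,y,d]@Ro.from_euler('z',roll,degrees=True).as_matrix()
        Rt=R0@Rtc.T; pt=cp-Rt@ptc
        if pt[2]<70: continue
        qq=Ro.from_matrix(Rt).as_quat(); s=robot.solve_ik(pt,np.r_[qq[3],qq[:3]])
        if s is not None: print(el,az,dist,roll,pt.round(),Rt[:,2].round(2),np.round(s,2))
E
```

```text
[[ 0.001 -0.95  -0.311]
 [ 1.     0.001  0.   ]
 [-0.    -0.311  0.95 ]] [  79.3    0.5 -150.6]
15 -40 180 150 [566.  39.  79.] [ 0.51 -0.7  -0.51] [ 0.26  0.29  2.16 -1.47  0.94  0.15]
15 -40 180 210 [546.  19.  79.] [ 0.72 -0.47 -0.51] [0.11 0.11 2.39 4.31 0.64 1.47]
15 -40 230 120 [537.  82.  82.] [ 0.45 -0.8  -0.4 ] [ 0.4   0.39  2.1  -1.4   1.19 -0.29]
15 -40 230 150 [531.  73.  92.] [ 0.51 -0.7  -0.51] [ 0.35  0.24  2.19 -1.39  1.    0.14]
15 -40 230 180 [522.  62.  96.] [ 0.61 -0.58 -0.55] [ 0.28  0.11  2.32 -1.51  0.81  0.67]
15 -40 230 210 [511.  52.  92.] [ 0.72 -0.47 -0.51] [0.21 0.03 2.44 4.46 0.69 1.39]
15 -40 280 90 [502. 121.  82.] [ 0.45 -0.86 -0.25] [ 0.53  0.48  2.07 -1.39  1.39 -0.68]
15 -40 280 120 [502. 115.  95.] [ 0.45 -0.8  -0.4 ] [ 0.49  0.34  2.12 -1.32  1.24 -0.29]
15 -40 280 150 [496. 106. 105.] [ 0.51 -0.7  -0.51] [ 0.45  0.19  2.22 -1.32  1.07  0.13]
15 -40 280 180 [487.  95. 109.] [ 0.61 -0.58 -0.55] [ 0.39  0.05  2.34 -1.41  0.88  0.64]
15 -40 280 210 [476.  85. 105.] [ 0.72 -0.47 -0.51] [ 0.33 -0.04  2.47  4.61  0.75  1.32]
15 -20 180 150 [561.  40.  
[... 18426 characters left out ...]
70 [536. -28.  87.] [ 0.44  0.71 -0.55] [-0.68  0.23  2.19  1.09  1.22 -2.16]
35 40 230 300 [527. -29.  76.] [ 0.54  0.73 -0.42] [-0.74  0.28  2.25  1.23  1.28 -1.83]
35 40 280 150 [490.  -9. 137.] [ 0.59  0.25 -0.77] [-0.51 -0.33  2.47  0.86  0.73  2.53]
35 40 280 210 [507. -33. 136.] [ 0.41  0.5  -0.77] [-0.62 -0.08  2.27  0.82  1.07 -2.83]
35 40 280 240 [508. -44. 128.] [ 0.39  0.63 -0.67] [-0.69  0.04  2.23  0.9   1.21 -2.48]
35 40 280 270 [503. -52. 116.] [ 0.44  0.71 -0.55] [-0.77  0.13  2.23  1.01  1.3  -2.14]
35 40 280 300 [494. -54. 104.] [ 0.54  0.73 -0.42] [-0.84  0.19  2.29  1.15  1.35 -1.8 ]
35 40 280 330 [483. -49.  96.] [ 0.66  0.68 -0.32] [-0.89  0.19  2.39  1.29  1.35 -1.44]
```

```bash
cat >> h.py <<'E'
from scipy.spatial.transform import Rotation as Ro
def q_of(Rm):
    q=Ro.from_matrix(Rm).as_quat(); return np.r_[q[3],q[:3]]
def down(a):
    """tool down, tool x along world angle a (rad), so jaws open along y_tool"""
    x=np.array([np.cos(a),np.sin(a),0]); z=np.array([0,0,-1.]); return q_of(np.c_[x,np.cross(z,x),z])
def campose(tgt,el,azw,dist,roll):
    he=np.load('handeye.npz'); e,a=np.radians(el),np.radians(azw)
    d=np.array([np.cos(e)*np.cos(a),np.cos(e)*np.sin(a),-np.sin(e)])
    x=np.cross(d,[0,0,1.]);x/=np.linalg.norm(x);y=np.cross(d,x)
    R0=np.c_[x,y,d]@Ro.from_euler('z',roll,degrees=True).as_matrix()
    Rt=R0@he['R'].T; return tgt-d*dist-Rt@he['p'], q_of(Rt)
E
python3 - <<'E'
from h import *
p,q=campose(np.array([561,26,52.]),25,-23.5,280,150)
robot.move_to(p,q)
im,d,c=snap('wrist','w1'); o=robot.observe(); print(o['time'],o['eef_pos'],o['contact_force'],c['mtx'])
M=cv2.getRotationMatrix2D((320,200),150,1); cv2.imwrite('pics/w1r.png',cv2.warpAffine(im[:,:,::-1],M,(640,400)))
E
```

```text
3.0167 [483.4552716   74.47796536 122.42289181] [-0.21209365  0.14871016  0.38406515] [[321.43197508   0.         318.2832313 ]
 [  0.         321.43197508 202.86217483]
 [  0.           0.           1.        ]]
```

View pics/w1.png

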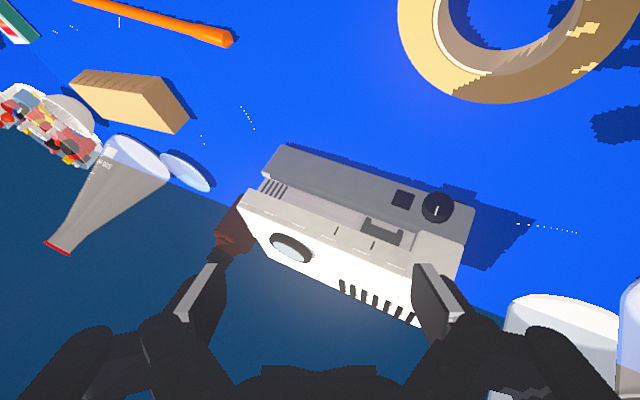

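View pics/w1r.png

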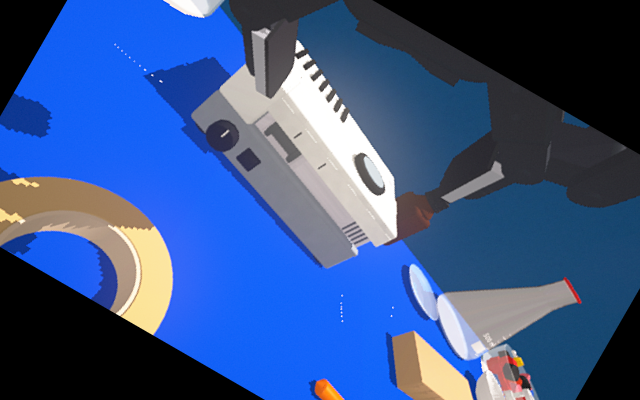

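```bash
python3 - <<'E'
import cv2
im=cv2.imread('pics/w1.png')[150:280,250:450]; cv2.imwrite('pics/w1z.png',cv2.resize(im,None,fx=4,fy=4,interpolation=cv2.INTER_CUBIC))
E
```

```text
(no output)
```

View pics/w1z.png

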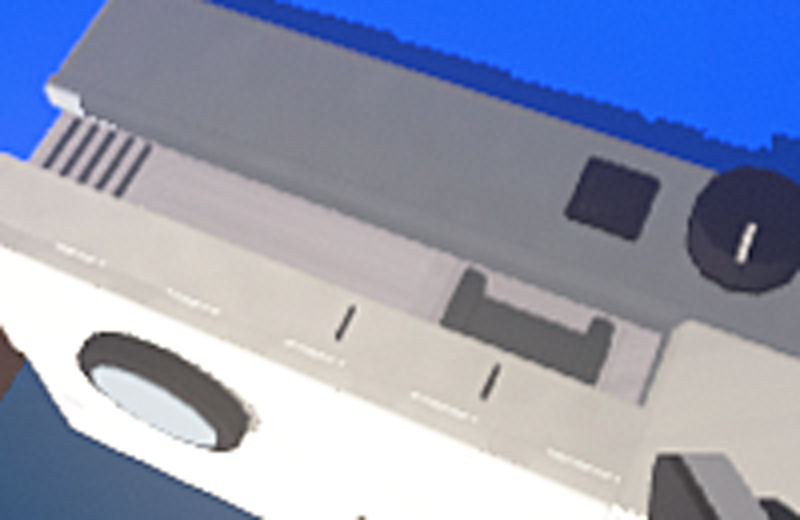

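```bash
python3 - <<'E'
from m import *
im,d,c=load('w1'); X=cloud(c,d)
# front base face pixels
def poly(pts):
    m=np.zeros(d.shape,np.uint8); cv2.fillPoly(m,[np.array(pts)],1); return m.astype(bool)&(d>0)
def z2p(u,v): return [int(250+u/4),int(150+v/4)]
m=poly([z2p(150,60),z2p(560,170),z2p(540,230),z2p(130,120)])
P=X[m]; print('front',P.min(0).round(1),P.max(0).round(1))
A=np.c_[P[:,1],np.ones(len(P))]; s=np.linalg.lstsq(A,P[:,0],rcond=None)[0]; print('x=%.4f y+%.2f'%tuple(s),'resid',(P[:,0]-A@s).std())
yaw=-np.arctan(s[0]); print('yaw',np.degrees(yaw))
fx=np.array([np.cos(yaw),np.sin(yaw)]);fy=np.array([-np.sin(yaw),np.cos(yaw)])
# top
t=(np.abs(X[...,2]-86)<4)&(X[...,0]>520)&(X[...,0]<720)&(X[...,1]>-120)&(X[...,1]<170)&(d>0)
T=X[t][:,:2]; print('top',rect(X[t]), 'z',np.median(X[t][:,2]))
L=np.array([622,47.])
for nm,Q in [('front',P[:,:2]),('top',T)]:
    l=np.c_[(Q-L)@fx,(Q-L)@fy]; print(nm,np.percentile(l,[1,50,99],axis=0).round(1))
lam=np.concatenate([(X[...,:2]-L)@np.c_[fx,fy],X[...,2:]],-1)
for nm,(u,v) in dict(bot1=(500,325),bot2=(535,337),bot3=(570,350),wl=(465,285),wlb=(455,318),wr=(603,330),wrb=(597,370),floor=(535,310),slide=(350,240),lip=(70,95)).items():
    p=z2p(u,v); print(nm,p,lam[p[1],p[0]].round(1))
E
```

```text
front [557.3 -21.8  16.5] [565.4  78.9  42. ]
x=0.0530 y+559.89 resid 0.6082564784337089
yaw -3.035585850740096
top (array([620.5,  47.3]), array([187.8, 118.8]), 86.72) z 84.56466320741305
front [[-61.  -69.8]
 [-59.5 -19.1]
 [-58.1  27.2]]
top [[-60.1 -89.9]
 [-20.3  10.8]
 [ 55.1  83.8]]
bot1 [375, 231] [-36.6  25.9  46.2]
bot2 [383, 234] [-38.2  33.6  46.8]
bot3 [392, 237] [-36.9  41.6  45.7]
wl [366, 221] [-48.2  16.9  45.8]
wlb [363, 229] [-47.8  17.5  53.8]
wr [400, 232] [-49.   47.   44.5]
wrb [399, 242] [-44.9  49.1  51.5]
floor [383, 227] [-37.9  31.1  40.2]
slide [337, 210] [-49.2 -10.6  46.4]
lip [267, 173] [-59.1 -85.9  41.3]
```

The wrist view shows the dark catch cup at px (363–402, 220–243). Depth puts its walls at lamp y 17 and 48, and the face at x −38 and y ≈ 33, which matches the given 22 mm recess. I'll check reach and the table edge, then look at the stick from above.

```bash
python3 - <<'E'
from m import *
im,d,c=load('scene0'); X=cloud(c,d); hsv=cv2.cvtColor(im,cv2.COLOR_RGB2HSV)
tab=(hsv[...,0]>110)&(hsv[...,0]<125)&(hsv[...,1]>200)&(hsv[...,2]>120)&(d>0)&(abs(X[...,2])<8)
for y in (-100,0,100,200): 
    s=X[tab&(abs(X[...,1]-y)<20)]; print(y,s[:,0].min().round(),s[:,0].max().round())
for a in (84,-96,-3.2,176.8):
  for p in ([441,-140,150],[441,-140,24],[520,84,70],[516,14,70],[455,10,24]):
    s=robot.solve_ik(np.array(p,float),down(np.radians(a))); print(a,p,None if s is None else np.round(s,2))
E
```

```text
-100 268.0 801.0
0 257.0 801.0
100 257.0 800.0
200 257.0 765.0
84 [441, -140, 150] [-0.53 -0.12  2.15 -0.    1.11 -0.42]
84 [441, -140, 24] [-0.53  0.09  2.21 -0.    0.84 -0.42]
84 [520, 84, 70] [-0.03  0.14  2.05 -0.    0.95  0.07]
84 [516, 14, 70] [-0.17  0.12  2.07 -0.    0.95 -0.06]
84 [455, 10, 24] [-0.2   0.08  2.23 -0.    0.83 -0.1 ]
-96 [441, -140, 150] [-0.53 -0.12  2.15 -0.    1.11  2.72]
-96 [441, -140, 24] [-0.53  0.09  2.21 -0.    0.84  2.72]
-96 [520, 84, 70] None
-96 [516, 14, 70] None
-96 [455, 10, 24] None
-3.2 [441, -140, 150] [-0.53 -0.12  2.15 -0.    1.11  1.1 ]
-3.2 [441, -140, 24] [-0.53  0.09  2.21 -0.    0.84  1.1 ]
-3.2 [520, 84, 70] [-0.03  0.14  2.05 -0.    0.95  1.59]
-3.2 [516, 14, 70] [-0.17  0.12  2.07 -0.    0.95  1.46]
-3.2 [455, 10, 24] [-0.2   0.08  2.23 -0.    0.83  1.43]
176.8 [441, -140, 150] [-0.53 -0.12  2.15 -0.    1.11 -2.04]
176.8 [441, -140, 24] [-0.53  0.09  2.21 -0.    0.84 -2.04]
176.8 [520, 84, 70] [-0.03  0.14  2.05 -0.    0.95 -1.55]
176.8 [516, 14, 70] [-0.17  0.12  2.07 -0.    0.95 -1.68]
176.8 [455, 10, 24] [-0.2   0.08  2.23 -0.    0.83 -1.72]
```

```bash
python3 - <<'E'
from h import *
robot.move_to(np.array([441,-140,150.]),down(np.radians(84)))
im,d,c=snap('wrist','w2'); o=robot.observe(); print(o['time'],o['eef_pos'].round(1))
hsv=cv2.cvtColor(im,cv2.COLOR_RGB2HSV); H,S,V=[hsv[...,i].astype(int) for i in range(3)]
m=(H>3)&(H<16)&(S>150)&(V>100); n,l,st,ce=cv2.connectedComponentsWithStats(m.astype(np.uint8)); i=1+st[1:,4].argmax(); print(st[i])
v,u=np.nonzero(l==i); P=np.array([onz(c,a,b,12) for a,b in zip(u,v)]); print('z12',cv2.minAreaRect(P[:,:2].astype(np.float32)))
X=cloud(c,d)[l==i]; t=X[X[:,2]>9]; print('depth',cv2.minAreaRect(t[:,:2].astype(np.float32)),np.percentile(X[:,2],[5,50,95]))
E
```

```text
4.2417 [ 440.4 -139.1  149.2]
[ 314   88   13  179 1006]
z12 ((442.35003662109375, -136.71092224121094), (168.82720947265625, 10.253473281860352), 84.58130645751953)
depth ((446.7940368652344, -93.89195251464844), (76.41243743896484, 7.832881927490234), 84.52479553222656) [ 5.70688863  7.72544814 10.23373306]
```

View pics/w2.png

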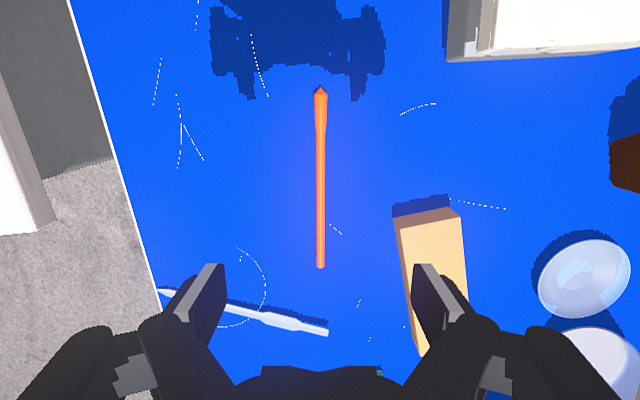

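```bash
python3 - <<'E'
from h import *
q=down(np.radians(84.6))
robot.move_to(np.array([443,-128,60.]),q)
hit=robot.servo_line(np.array([443,-128,25.5]),q,velocity=60,force_limit=8)
o=robot.observe(); print(hit,o['time'],o['eef_pos'].round(1),o['contact_force'].round(2),o['grip_width'])
robot.gripper_close(grasp_force=70)
o=robot.observe(); print(o['time'],o['eef_pos'].round(1),o['contact_force'].round(2),o['grip_width'])
E
```

```text
False 5.4167 [ 443.  -128.    25.4] [ 0.7  -0.15 -0.44] 85.50186200679786
6.1833 [ 443.  -128.    25.5] [ 0.09  0.38 -0.43] 0.3120793042312758
```

```bash
python3 - <<'E'
from h import *
snap('wrist','w3'); snap('scene','s3')
im=cv2.imread('pics/s3.png')[150:260,330:470]; cv2.imwrite('pics/s3z.png',cv2.resize(im,None,fx=5,fy=5))
E
```

```text
(no output)
```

View pics/w3.png

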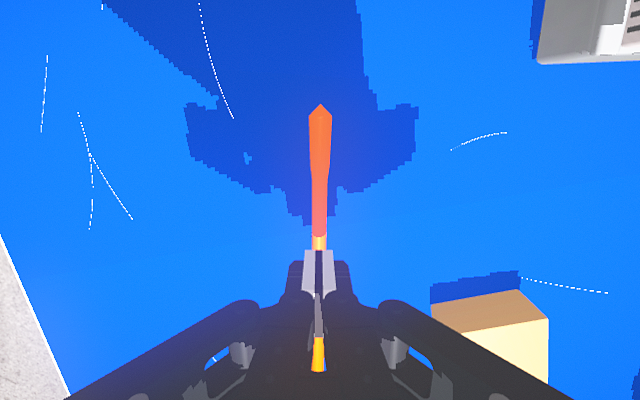

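View pics/s3z.png

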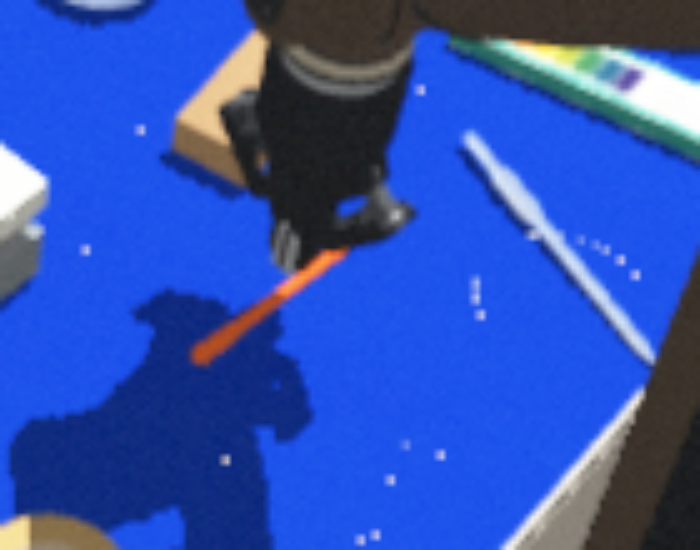

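The closed jaws read 0.3 mm. In the picture the pads at px (305–333, 250–295) shut above the stick, which hasn't moved. I'll touch down gently to find where the tips really are.

```bash
python3 - <<'E'
from h import *
hit=robot.servo_line(np.array([443,-128,14.]),None,velocity=15,force_limit=3)
o=robot.observe(); print(hit,o['time'],o['eef_pos'].round(1),o['contact_force'].round(2),o['grip_width'])
E
```

```text
False 7.2 [ 443.  -128.1   14. ] [-0.24  0.04 -0.57] -0.09476949360148759
```

```bash
python3 - <<'E'
from h import *
snap('wrist','w4'); snap('side','e4')
im=cv2.imread('pics/e4.png')[200:330,190:350]; cv2.imwrite('pics/e4z.png',cv2.resize(im,None,fx=4.5,fy=4.5))
im=cv2.imread('pics/w4.png')[200:400,220:420]; cv2.imwrite('pics/w4z.png',cv2.resize(im,None,fx=3,fy=3))
E
```

```text
(no output)
```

View pics/w4z.png

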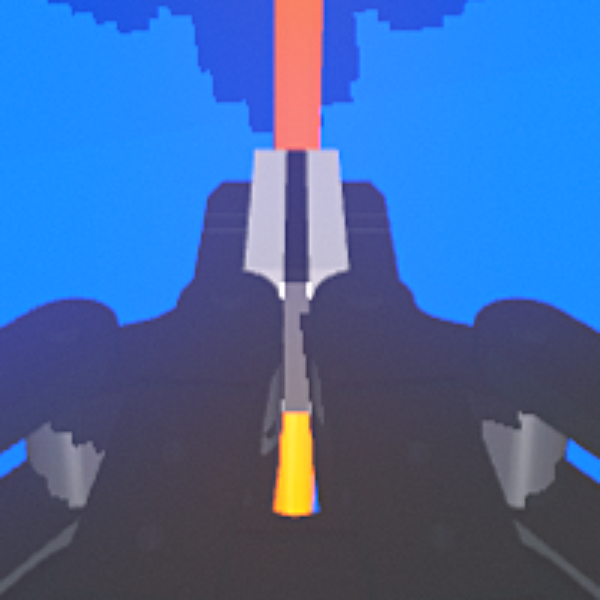

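View pics/e4z.png

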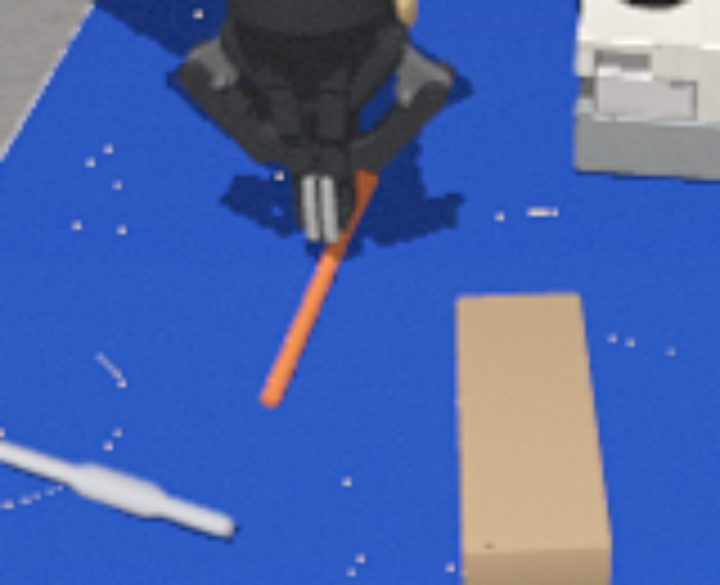

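```bash
python3 - <<'E'
from m import *
im,d,c=load('w4'); X=cloud(c,d)
for u,v in [(305,252),(305,260),(305,285),(331,252),(331,285),(318,245),(318,240),(318,255),(318,275),(318,310),(318,350),(318,365),(305,240),(290,265)]: print(u,v,im[v,u],X[v,u].round(1))
h=load('w2')
o=robot.observe(); print(o['eef_pos'],o['joint_pos'].round(3))
E
```

```text
305 252 [215 200 214] [ 437.7 -117.3   28.3]
305 260 [203 197 220] [ 438.1 -117.1   36.6]
305 285 [196 193 216] [ 438.9 -117.1   56.8]
331 252 [206 197 215] [ 449.9 -117.7   29.7]
331 285 [195 192 214] [ 448.8 -118.3   56.3]
318 245 [250 132 124] [ 443.2 -123.7    8.4]
318 240 [249 128 122] [ 443.5 -121.3    7.3]
318 255 [ 72  67 131] [ 443.8 -117.9   31.2]
318 275 [ 68  65 124] [ 443.8 -117.7   49.3]
318 310 [145 137 158] [ 443.  -126.9   59.5]
318 350 [255 226  52] [ 436.7 -194.     7.3]
318 365 [255 220  28] [ 435.6 -205.8    6.9]
305 240 [ 45  90 228] [ 436.  -123.7    0.7]
290 265 [ 73  64 123] [ 430.7 -120.4   34. ]
[ 443.13779101 -128.05619576   14.14169826] [-0.502  0.109  2.219 -0.     0.813 -0.408]
```

```bash
python3 - <<'E'
from m import *
im,d,c=load('e4'); X=cloud(c,d)
for u,v in [(258,252),(264,253),(258,245),(264,245),(258,241)]: print(u,v,im[v,u],X[v,u].round(1))
hit=robot.servo_line(np.array([443,-128,-4.]),None,velocity=15,force_limit=3)
o=robot.observe(); print(hit,o['time'],o['eef_pos'].round(1),o['contact_force'].round(2))
E
```

```text
258 252 [132 137 148] [ 426.9 -100.8   -0.6]
264 253 [152 140 135] [ 448.3 -140.    27.3]
258 245 [178 178 175] [ 436.4 -138.5   46.5]
264 245 [109 109 110] [ 449.2 -138.9   47.4]
258 241 [181 182 179] [ 437.4 -140.1   57.9]
True 8.075 [ 443.  -128.     2.9] [-0.71 -0.44  3.27]
```

Touch on the stick's top (z 12) came at a reported TCP z of 2.9. The side depth agrees: the shut tips are about 9–13 mm above the reported TCP, not 22 mm below it as the text says. I'll use the measured offset.

```bash
python3 - <<'E'
from h import *
robot.servo_line(np.array([443,-128,12.]),None,velocity=60)
robot.let_go()
hit=robot.servo_line(np.array([443,-128,-6.]),None,velocity=30,force_limit=4)
o=robot.observe(); print(hit,o['time'],o['eef_pos'].round(1),o['contact_force'].round(2),o['grip_width'])
if not hit:
    robot.gripper_close(grasp_force=70)
    o=robot.observe(); print(o['time'],o['eef_pos'].round(1),o['contact_force'].round(2),o['grip_width'])
snap('wrist','w5')
E
```

```text
False 9.9167 [ 443. -128.   -6.] [ 0.63 -0.97 -0.17] 85.34967932123985
10.5917 [ 443.3 -128.1   -5.7] [-0.11  0.13  2.3 ] 9.323279042273581
```

View pics/w5.png

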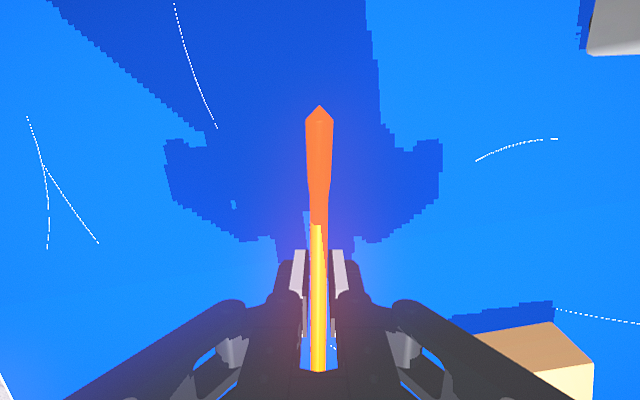

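```bash
python3 - <<'E'
from h import *
robot.servo_line(np.array([443,-128,60.]),None,velocity=100)
yaw=np.radians(-3.2); q=down(yaw)
# standoff: lamp front y of cup
robot.move_to(np.array([430,45,75.]),q)
o=robot.observe(); print(o['time'],o['eef_pos'].round(1),o['contact_force'].round(2),o['grip_width'])
snap('wrist','w6');snap('side','e6');snap('scene','s6')
for n,b in [('e6',(230,130,390,250)),('s6',(250,150,410,270))]:
    im=cv2.imread(f'pics/{n}.png')[b[1]:b[3],b[0]:b[2]]; cv2.imwrite(f'pics/{n}z.png',cv2.resize(im,None,fx=4,fy=4))
E
```

```text
13.1167 [429.9  44.8  74.8] [ 0.09 -0.21  0.04] 9.51120793618551
```

View pics/w6.png

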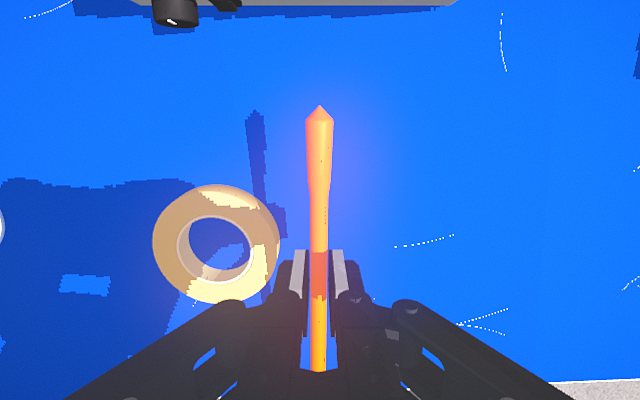

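View pics/e6z.png

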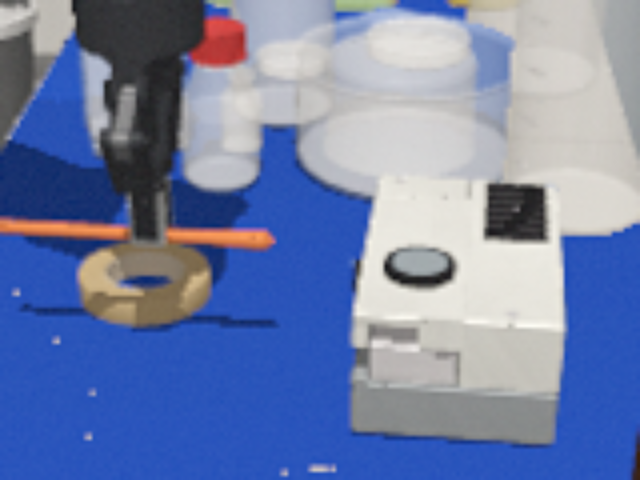

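View pics/s6z.png

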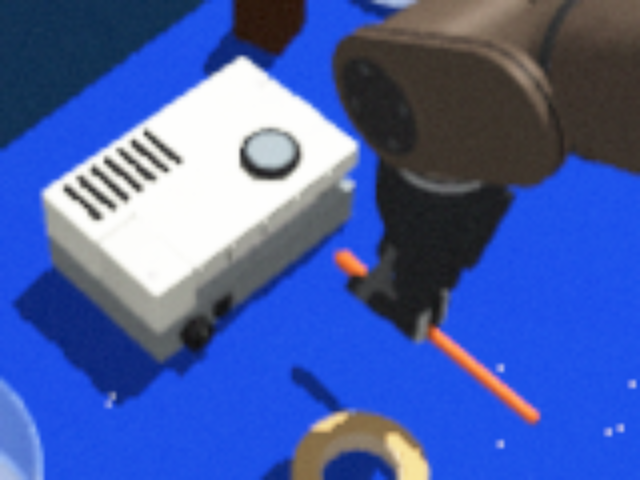

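```bash
cat > stick.py <<'E'
from m import *
def stick(fn,zl=30,zh=130,box=None):
    im,d,c=load(fn); X=cloud(c,d); hsv=cv2.cvtColor(im,cv2.COLOR_RGB2HSV)
    m=(hsv[...,0]<20)&(hsv[...,1]>130)&(hsv[...,2]>90)&(X[...,2]>zl)&(X[...,2]<zh)&(X[...,0]<640)&(X[...,0]>250)&(abs(X[...,1])<250)
    n,l,st,ce=cv2.connectedComponentsWithStats(m.astype(np.uint8))
    P=np.concatenate([X[l==i] for i in range(1,n) if st[i,4]>25]); P=P[P[:,0].argsort()]
    vx=cv2.fitLine(P[:,[0,1,2]].astype(np.float32),cv2.DIST_HUBER,0,.01,.01).ravel()
    return P,vx
if __name__=='__main__':
    import sys
    for fn in sys.argv[1:]:
        P,l=stick(fn); s=np.sign(l[0]); print(fn,len(P),'x',P[0].round(1),P[-1].round(1),'dir',(l[:3]*s).round(3),'mid',l[3:].round(1))
        for x0 in range(340,620,30):
            k=(P[:,0]>x0)&(P[:,0]<x0+30)
            if k.sum()>3: print(x0+15,k.sum(),np.median(P[k],axis=0).round(1))
E
python3 stick.py w6 e6
```

```text
w6 2901 x [368.1  51.5  84.6] [506.1  39.6  86.1] dir [ 0.998 -0.067  0.023] mid [448.1  44.4  88.6]
355 13 [369.4  50.8  86.4]
385 244 [386.3  49.2  87.4]
415 549 [419.6  45.9  88. ]
445 700 [443.   44.1  88.3]
475 936 [476.7  42.8  89.1]
505 459 [498.5  42.   89.3]
e6 178 x [333.2  47.2  84.1] [503.6  35.5  88.5] dir [ 0.998 -0.066  0.015] mid [418.   42.1  87.3]
355 33 [356.5  45.1  86.4]
385 35 [384.1  45.   87. ]
415 18 [407.9  42.7  86.9]
445 25 [449.   40.1  86.7]
475 37 [476.4  38.5  88.6]
505 22 [496.5  36.9  88.9]
```

```bash
python3 - <<'E'
from h import *
yaw=np.radians(-3.2); q=down(yaw); fx=np.array([np.cos(yaw),np.sin(yaw),0])
C=np.array([508,85.9,39.8])
robot.servo_line(C-50*fx+[0,0,35],q,velocity=120)
robot.servo_line(C-50*fx,q,velocity=80)
robot.pause(0.2)
hit=robot.servo_line(C-26*fx,q,velocity=60,force_limit=3)
o=robot.observe(); print(hit,o['time'],o['eef_pos'].round(1),o['contact_force'].round(2))
if not hit:
    hit=robot.servo_line(C+6*fx,q,velocity=15,force_limit=3)
    o=robot.observe(); print(hit,o['time'],o['eef_pos'].round(1),o['contact_force'].round(2),o['grip_width'],((o['eef_pos']-C)@fx).round(2))
snap('side','e7');snap('scene','s7')
for n,b in [('e7',(260,150,400,250)),('s7',(230,150,390,270))]:
    im=cv2.imread(f'pics/{n}.png')[b[1]:b[3],b[0]:b[2]]; cv2.imwrite(f'pics/{n}z.png',cv2.resize(im,None,fx=5,fy=5))
E
```

```text
False 15.1917 [482.2  87.3  39.6] [0.25 0.38 0.43]
True 16.9417 [510.   85.8  38.9] [-0.19  0.78 -0.52] 9.883328393520946 1.97
```

View pics/e7z.png

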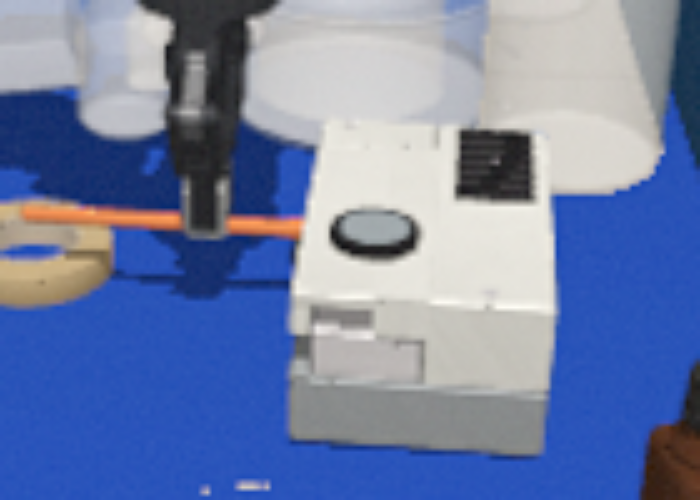

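```bash
python3 stick.py e7 s7
```

```text
e7 124 x [414.2  91.7  52.7] [556.6  78.8  47.5] dir [ 0.998 -0.056  0.003] mid [483.6  83.8  51.5]
415 15 [420.1  87.3  51.7]
445 33 [446.6  86.2  52. ]
475 27 [475.9  84.1  51.2]
505 6 [492.5  83.8  51.1]
535 33 [535.7  80.6  51.7]
565 10 [553.9  79.7  52.6]
s7 75 x [412.3  92.2  52. ] [503.2  79.6  47.1] dir [ 0.997 -0.077  0.004] mid [456.6  90.2  52.2]
415 17 [419.5  92.7  51.6]
445 24 [443.8  90.7  52.2]
475 23 [474.3  89.3  52.6]
505 11 [497.2  86.2  52. ]
```

```bash
python3 - <<'E'
from h import *
yaw=np.radians(-3.2); q=down(yaw); fx=np.array([np.cos(yaw),np.sin(yaw),0]);fy=np.array([-np.sin(yaw),np.cos(yaw),0])
C=np.array([508,85.9,39.8])
robot.pause(0.1)
for s in (2.5,4,6):
    hit=robot.servo_line(C+s*fx,q,velocity=15,force_limit=14); robot.pause(0.1)
    o=robot.observe(); f=o['contact_force']; e=o['eef_pos']-C
    print(s,hit,round(o['time'],2),'pos',(e@fx).round(2),(e@fy).round(2),e[2].round(2),'F',(f@fx).round(2),(f@fy).round(2),f[2].round(2))
E
```

```text
2.5 False 17.5 pos 2.5 -0.02 0.02 F 1.06 -0.09 -0.85
4 False 17.85 pos 2.78 -0.05 -0.5 F -4.72 -0.96 0.81
6 False 18.23 pos 4.54 -0.03 -0.6 F -6.09 -1.38 3.26
```

```bash
python3 - <<'E'
from h import *
yaw=np.radians(-3.2); q=down(yaw); fx=np.array([np.cos(yaw),np.sin(yaw),0]);fy=np.array([-np.sin(yaw),np.cos(yaw),0])
C=np.array([508,85.9,39.8])
for s in (9,12,14.5):
    hit=robot.servo_line(C+s*fx,q,velocity=15,force_limit=12); robot.pause(0.1)
    o=robot.observe(); f=o['contact_force']; e=o['eef_pos']-C
    print(s,hit,round(o['time'],2),'pos',(e@fx).round(2),(e@fy).round(2),e[2].round(2),'F',(f@fx).round(2),(f@fy).round(2),f[2].round(2),o['grip_width'])
    if f@fx<-10.5: break
E
```

```text
9 False 18.68 pos 7.07 -0.05 -0.73 F -6.78 -0.62 2.81 9.303495505467945
12 False 19.13 pos 9.54 -0.03 -0.87 F -7.84 -1.9 3.22 9.797022863158027
14.5 False 19.55 pos 11.61 0.0 -1.01 F -9.16 -2.02 3.83 9.897924910616844
```

```bash
python3 - <<'E'
from h import *
yaw=np.radians(-3.2); q=down(yaw); fx=np.array([np.cos(yaw),np.sin(yaw),0]);fy=np.array([-np.sin(yaw),np.cos(yaw),0])
C=np.array([508,85.9,40.6])
def go(s,t,v):
    hit=robot.servo_line(C+s*fx+t*fy,q,velocity=v,force_limit=10); 
    o=robot.observe(); f=o['contact_force']; e=o['eef_pos']-C
    print(s,t,hit,round(o['time'],2),'pos',(e@fx).round(2),(e@fy).round(2),e[2].round(2),'F',(f@fx).round(2),(f@fy).round(2),f[2].round(2)); return hit,f@fx
go(16.3,0,15); robot.pause(0.15)
for t in (-4,-8,-12,-16):
    h,F=go(16.3,t,20)
    if h or F>-7.5 or F<-11: break
snap('side','e8')
im=cv2.imread('pics/e8.png')[150:250,260:400]; cv2.imwrite('pics/e8z.png',cv2.resize(im,None,fx=5,fy=5))
E
```

```text
16.3 0 False 19.83 pos 12.75 -0.01 -1.41 F -10.48 -1.69 3.46
16.3 -4 False 20.33 pos 12.64 -2.79 -1.41 F -9.84 4.25 3.02
16.3 -8 False 20.68 pos 12.61 -6.64 -1.43 F -8.79 3.55 2.2
16.3 -12 False 21.03 pos 12.65 -10.6 -1.38 F -9.16 3.83 1.6
16.3 -16 False 21.38 pos 12.61 -14.62 -1.43 F -8.71 3.7 3.13
```

View pics/e8z.png

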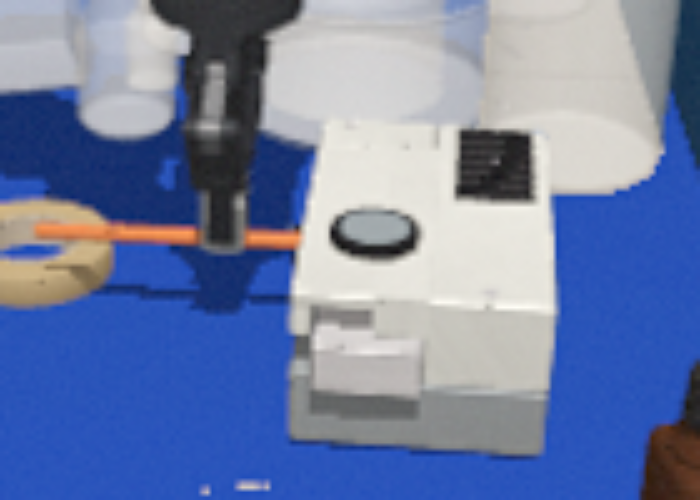

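```bash
python3 - <<'E'
from h import *
yaw=np.radians(-3.2); q=down(yaw); fx=np.array([np.cos(yaw),np.sin(yaw),0]);fy=np.array([-np.sin(yaw),np.cos(yaw),0])
C=np.array([508,85.9,40.8])
s=16.8
for t in (-24,-32,-40,-48,-56,-64,-70,-75.5):
    hit=robot.servo_line(C+s*fx+t*fy,q,velocity=25,force_limit=9)
    o=robot.observe(); f=o['contact_force']; e=o['eef_pos']-C; F=f@fx
    print(s,t,hit,round(o['time'],2),'pos',(e@fx).round(2),(e@fy).round(2),e[2].round(2),'F',F.round(2),(f@fy).round(2),f[2].round(2))
    if hit: break
    s+=np.clip((9.6+F)*0.4,-.7,.7)  # hold axial force near 9.6 N
snap('side','e9')
im=cv2.imread('pics/e9.png')[150:250,260:400]; cv2.imwrite('pics/e9z.png',cv2.resize(im,None,fx=5,fy=5))
E
```

```text
16.8 -24 False 21.9 pos 12.93 -22.66 -1.54 F -10.03 4.19 1.95
16.629891157287034 -32 False 22.37 pos 12.78 -30.62 -1.55 F -9.23 3.76 2.61
16.775947802876974 -40 False 22.83 pos 12.92 -38.61 -1.54 F -9.41 3.77 3.04
16.852274700494675 -48 False 23.3 pos 12.95 -46.58 -1.58 F -9.82 3.8 1.98
16.765852412778983 -56 False 23.77 pos 12.89 -54.57 -1.57 F -9.16 4.69 2.6
16.941749661780293 -64 False 24.23 pos 13.03 -62.54 -1.59 F -9.63 3.53 3.25
16.930199852815853 -70 False 24.62 pos 13.0 -68.5 -1.61 F -8.82 4.93 2.14
17.24218712342738 -75.5 False 24.99 pos 13.27 -74.0 -1.63 F -10.91 4.87 2.09
```

View pics/e9z.png

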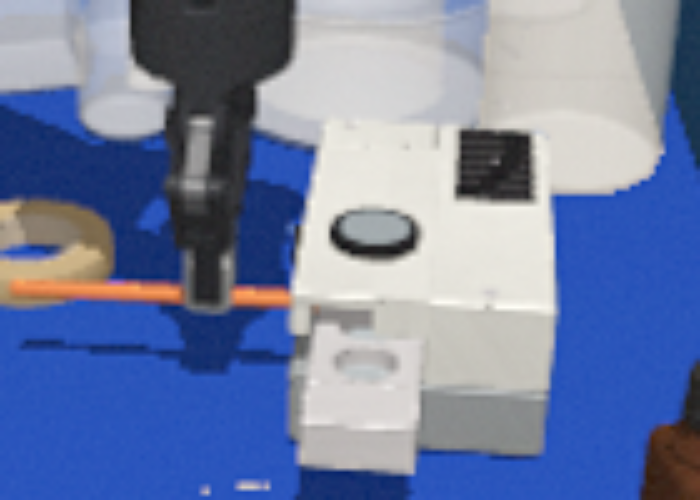

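```bash
python3 - <<'E'
from m import *
im,d,c=load('e9'); X=cloud(c,d)
y=np.radians(-3.2); fx=np.array([np.cos(y),np.sin(y)]);fy=np.array([-np.sin(y),np.cos(y)]);L=np.array([621.5,47.])
m=(X[...,0]>540)&(X[...,0]<640)&(X[...,1]>-160)&(X[...,1]<-50)&(X[...,2]>35)&(X[...,2]<75)&(d>0)
P=X[m]; l=np.c_[(P[:,:2]-L)@fx,(P[:,:2]-L)@fy,P[:,2]]
print(len(P),np.percentile(l,[1,5,50,95,99],axis=0).round(1))
top=l[(l[:,2]>60)&(l[:,2]<68)]; print('top',np.percentile(top,[2,50,98],axis=0).round(1))
end=l[l[:,2]<58]; print('end',np.percentile(end,[5,50,95],axis=0).round(1))
lam=np.concatenate([(X[...,:2]-L)@np.c_[fx,fy],X[...,2:]],-1)
r=(lam[...,2]<35)&(lam[...,2]>8)&(abs(lam[...,0])<55)&(abs(lam[...,1]+95)<8)&(d>0); print('lamp open side y',np.median(lam[r][:,1]))
E
```

```text
582 [[ -46.9 -166.    40.9]
 [ -44.8 -165.1   43.6]
 [ -22.5 -151.8   62.7]
 [   0.3 -100.2   64.6]
 [   2.4  -98.3   65.6]]
top [[ -46.8 -165.2   60.5]
 [ -22.2 -140.9   63.7]
 [   1.8  -99.    65.4]]
end [[ -44.4 -165.5   41.8]
 [ -22.8 -163.7   51.6]
 [   0.2 -100.8   57.5]]
lamp open side y -93.94302722641675
```

```bash
python3 - <<'E'
from h import *
yaw=np.radians(-3.2); q=down(yaw); fx=np.array([np.cos(yaw),np.sin(yaw),0]);fy=np.array([-np.sin(yaw),np.cos(yaw),0])
C=np.array([508,85.9,40.8])
robot.servo_line(C+17*fx-73.5*fy,q,velocity=30)
robot.servo_line(C-20*fx-73.5*fy,q,velocity=60)
robot.servo_line(C-55*fx-75*fy,q,velocity=120)
D=C-55*fx-75*fy
robot.servo_line(np.r_[D[:2],3],q,velocity=80)
robot.pause(0.1)
hit=robot.servo_line(np.r_[D[:2],-6.5],q,velocity=15,force_limit=4)
o=robot.observe(); print(hit,o['time'],o['eef_pos'].round(1),o['contact_force'].round(2))
robot.let_go()
robot.servo_line(np.r_[D[:2],110],q,velocity=150)
o=robot.observe(); print(o['time'],o['eef_pos'].round(1))
snap('side','e10'); snap('wrist','w10'); snap('scene','s10')
E
python3 - <<'E'
import sys; sys.path.insert(0,'.')
import os; os.chdir('.')
from m import *
im,d,c=load('s10'); X=cloud(c,d)
y=np.radians(-3.2); fx=np.array([np.cos(y),np.sin(y)]);fy=np.array([-np.sin(y),np.cos(y)]);L=np.array([621.5,47.])
for fn in ('e10','s10','w10'):
    im,d,c=load(fn); X=cloud(c,d); 
    lam=np.concatenate([(X[...,:2]-L)@np.c_[fx,fy],X[...,2:]],-1)
    m=(abs(lam[...,0]+25)<40)&(lam[...,1]<-102)&(lam[...,1]>-180)&(abs(lam[...,2]-64)<5)&(d>0)
    if m.sum()>20: print(fn,m.sum(),np.percentile(lam[m],[2,50,98],axis=0).round(1).tolist(), rect(X[m]))
    hsv=cv2.cvtColor(im,cv2.COLOR_RGB2HSV); k=(hsv[...,0]<20)&(hsv[...,1]>150)&(hsv[...,2]>90)&(X[...,2]<25)&(X[...,0]>340)&(X[...,0]<560)&(abs(X[...,1]-15)<40)
    if k.sum()>20: print('stick',rect(X[k]),np.percentile(X[k][:,2],[5,50,95]).round(1))
E
```

```text
True 27.8 [448.7  14.1  -5.7] [-0.36 -0.59  3.1 ]
29.4417 [448.1  14.2 109. ]
e10 333 [[-46.8, -165.4, 59.8], [-23.0, -143.1, 63.5], [1.7, -104.4, 65.1]] (array([591.5, -85.7]), array([63.8, 50.1]), 86.96)
stick (array([436.7,  11.7]), array([ 10., 168.]), 85.78) [ 4.   7.4 10.3]
s10 184 [[-49.6, -161.3, 59.6], [-21.6, -134.9, 63.1], [-0.1, -108.7, 66.6]] (array([589. , -86.3]), array([55.6, 52. ]), 83.72)
stick (array([436.1,  17.7]), array([  9.4, 169.4]), 85.65) [ 3.9  7.9 11.2]
w10 1515 [[-47.9, -162.3, 59.5], [-45.4, -133.3, 62.5], [-42.4, -103.3, 64.1]] (array([568.8, -83.6]), array([62.7,  6.4]), 87.0)
stick (array([438. ,  14.1]), array([ 10.6, 173.5]), 86.46) [ 5.7  7.7 10.3]
```

View pics/e10.png

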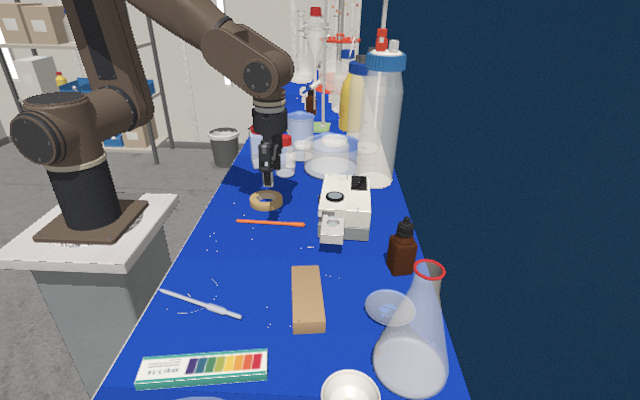

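View pics/w10.png

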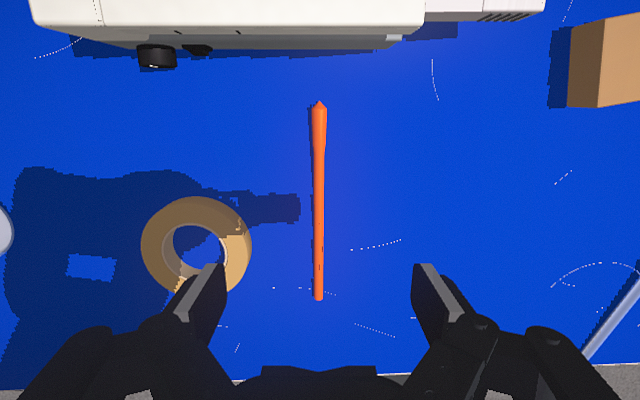

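```bash
python3 - <<'E'
from h import *
yaw=np.radians(-3.2); q=down(yaw+np.pi/2); fx=np.array([np.cos(yaw),np.sin(yaw),0]);fy=np.array([-np.sin(yaw),np.cos(yaw),0])
L=np.array([621.5,47,0]); G=L-22.8*fx-147.5*fy
for p,qq in [(G+[0,0,21],q),(G-95*fy+[0,0,60],q),(np.array([487,-259,60.]),down(np.radians(6.8)))]: print(robot.solve_ik(p,qq).round(2))
robot.move_to(G+[0,0,110],q)
hit=robot.servo_line(G+[0,0,21],q,velocity=70,force_limit=6)
o=robot.observe(); print(hit,o['time'],o['eef_pos'].round(1),o['contact_force'].round(2))
snap('wrist','w11');snap('side','e11')
im=cv2.imread('pics/e11.png')[130:270,250:420]; cv2.imwrite('pics/e11z.png',cv2.resize(im,None,fx=4,fy=4))
E
```

```text
[-0.34  0.36  1.89 -0.    0.89 -0.28]
[-0.48  0.34  1.83 -0.    0.97 -0.43]
[-0.67  0.21  1.99 -0.    0.94  0.78]
False 32.525 [591.  -99.2  21.7] [-0.9   0.65  0.35]
```

View pics/w11.png

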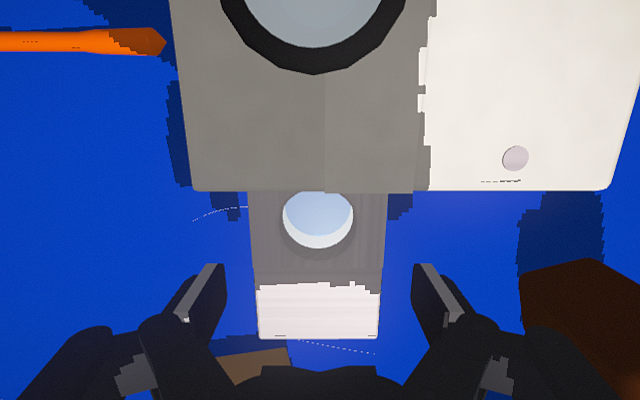

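View pics/e11z.png

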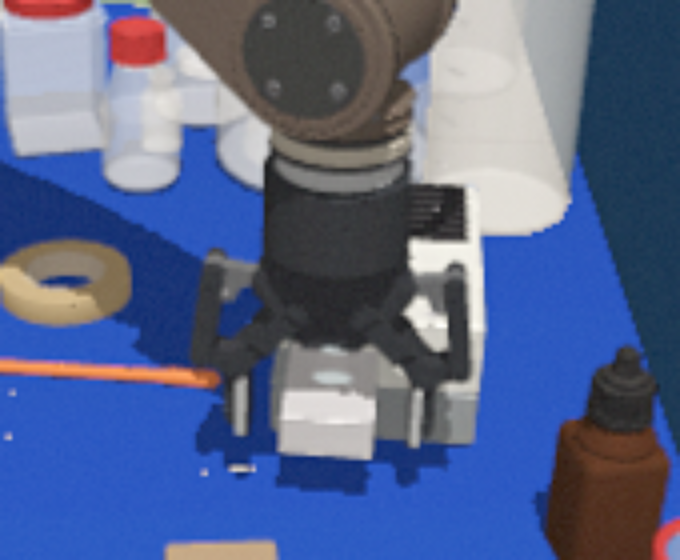

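The pads stand either side of the slide, at px (215,265) and (425,265), with the slide centred on column 318. I'll check the pads' height from depth before closing.

```bash
python3 - <<'E'
from m import *
im,d,c=load('w11'); X=cloud(c,d)
for u,v in [(214,266),(206,280),(190,312),(425,266),(432,280),(448,312),(318,330),(260,330),(376,330)]: print(u,v,im[v,u],X[v,u].round(1))
im,d,c=load('e11'); X=cloud(c,d)
for u,v in [(240,430),(240,385),(415,440),(325,440)]:
    a,b=250+u//4,130+v//4; print('side',a,b,im[b,a],X[b,a].round(1))
E
```

```text
214 266 [ 97  97 106] [547.  -85.8  50.3]
206 280 [ 94  93 101] [547.1 -86.   61.1]
190 312 [25 28 45] [547.8 -86.7  80.1]
425 266 [ 96  95 102] [637.1 -91.1  49.8]
432 280 [ 97  96 100] [636.6 -91.4  60.3]
448 312 [52 51 53] [635.3 -91.6  80.1]
318 330 [233 225 225] [ 590.  -110.9   62.7]
260 330 [223 211 213] [ 566.3 -109.3   63.1]
376 330 [228 214 212] [ 613.9 -112.2   62.8]
side 310 237 [170 170 165] [ 543.8 -106.    49.3]
side 310 226 [176 176 174] [ 543.6 -106.    77.6]
side 353 240 [184 182 177] [ 636.3 -113.7   51.1]
side 331 240 [194 189 189] [ 589.3 -114.2   49.3]
```

```bash
python3 - <<'E'
from h import *
yaw=np.radians(-3.2); q=down(yaw+np.pi/2); fx=np.array([np.cos(yaw),np.sin(yaw),0]);fy=np.array([-np.sin(yaw),np.cos(yaw),0])
L=np.array([621.5,47,0]); G=L-22.8*fx-147.5*fy+[0,0,15]
robot.servo_line(G,q,velocity=50,force_limit=6)
robot.gripper_close(grasp_force=100); robot.pause(0.2)
o=robot.observe(); print(o['time'],o['eef_pos'].round(1),o['contact_force'].round(2),o['ft_torque'].round(2),o['grip_width'])
for t in (-20,-50,-98):
    hit=robot.servo_line(G+t*fy,q,velocity=60,force_limit=12)
    o=robot.observe(); print(t,hit,o['time'],o['eef_pos'].round(1),o['contact_force'].round(2),o['grip_width'])
    if hit: break
snap('side','e12');snap('scene','s12')
im=cv2.imread('pics/e12.png')[130:310,250:440]; cv2.imwrite('pics/e12z.png',cv2.resize(im,None,fx=3.3,fy=3.3))
E
```

```text
33.5167 [590.6 -99.   15.3] [-1.08  0.34  2.46] [0.14 0.14 0.02] 48.939357338938706
-20 False 34.0 [ 589.4 -120.3   15.2] [ 0.  -1.6  2.3] 48.857255051219475
-50 False 34.65 [ 587.7 -149.7   15. ] [ 0.65 -2.03  0.93] 48.93627890735595
-98 False 35.6 [ 584.7 -197.    14.6] [ 0.43 -0.06 -2.54] 48.91800069555727
```

View pics/e12z.png

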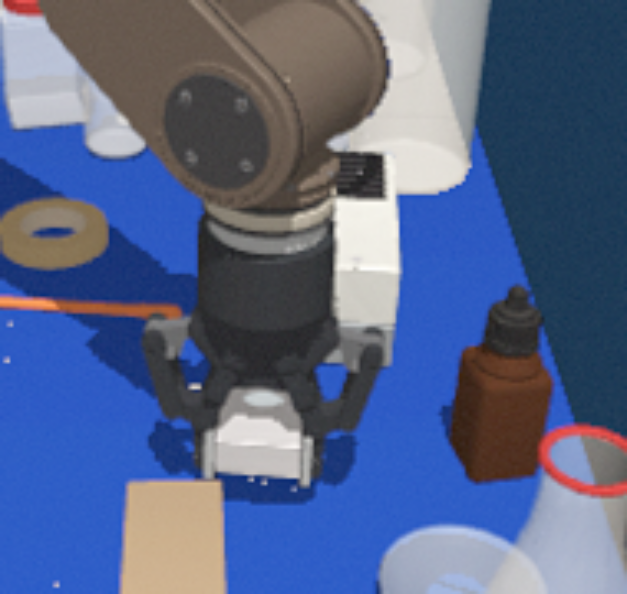

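```bash
python3 - <<'E'
from h import *
yaw=np.radians(-3.2); q=down(yaw+np.pi/2); q2=down(np.radians(6.8))
o=robot.observe(); p=o['eef_pos']
robot.servo_line(np.r_[p[:2]+[0,-4],60],q,velocity=80)
robot.servo_line(np.array([487,-259,60.]),q,velocity=120)
robot.servo_line(np.array([487,-259,60.]),q2,velocity=100)
robot.pause(0.2)
o=robot.observe(); print(o['time'],o['eef_pos'].round(1),o['orientation'].round(3),q2.round(3),o['contact_force'].round(2),o['grip_width'])
snap('side','e13');snap('scene','s13');snap('wrist','w13')
im=cv2.imread('pics/e13.png')[180:370,200:440]; cv2.imwrite('pics/e13z.png',cv2.resize(im,None,fx=3,fy=3))
from m import load,rect
for fn in ('e13','s13','w13'):
    im,d,c=load(fn);X=cloud(c,d); hsv=cv2.cvtColor(im,cv2.COLOR_RGB2HSV)
    m=(hsv[...,1]<70)&(hsv[...,2]>60)&(X[...,2]>85)&(X[...,2]<125)&(X[...,0]>515)&(X[...,0]<660)&(abs(X[...,1]+245)<50)&(d>0)
    P=X[m]
    if len(P)>30:
        print(fn,len(P),rect(P))
        for x in range(515,660,20):
            k=(P[:,0]>x)&(P[:,0]<x+20)
            if k.sum()>5: print(x+10,np.percentile(P[k],[5,50,95],axis=0)[:,1:].round(1).tolist())
E
```

```text
39.2667 [ 487. -259.   60.] [-0.     0.998  0.059 -0.   ] [0.    0.998 0.059 0.   ] [ 0.81  0.4  -2.5 ] 49.31938691111881
e13 1706 (array([ 566.3, -250.8]), array([106.9,  53. ]), 6.27)
525 [[-280.7, 87.9], [-270.7, 102.2], [-233.1, 109.1]]
545 [[-278.6, 88.2], [-268.6, 103.8], [-232.1, 109.1]]
565 [[-276.1, 87.8], [-265.1, 106.2], [-228.0, 109.3]]
585 [[-273.7, 89.1], [-262.9, 106.0], [-229.3, 116.8]]
605 [[-271.5, 88.2], [-261.3, 105.6], [-225.5, 109.3]]
625 [[-269.6, 88.9], [-266.9, 107.4], [-230.3, 109.3]]
s13 504 (array([ 568. , -248.2]), array([101.7,  54.7]), 7.98)
525 [[-274.3, 90.3], [-237.2, 103.7], [-227.3, 108.7]]
545 [[-272.5, 91.2], [-240.5, 104.5], [-225.1, 109.4]]
565 [[-271.9, 92.1], [-248.6, 104.8], [-223.7, 109.2]]
585 [[-267.4, 87.0], [-237.5, 106.0], [-223.5, 117.9]]
605 [[-265.9, 88.4], [-237.0, 105.0], [-219.5, 109.2]]
625 [[-265.8, 101.6], [-255.1, 106.3], [-224.2, 108.4]]
w13 34210 (array([ 554.8, -251.6]), array([85.9, 50.5]), 6.83)
525 [[-278.5, 95.9], [-248.7, 107.1], [-231.7, 108.2]]
545 [[-275.2, 95.7], [-252.3, 106.8], [-230.0, 108.2]]
565 [[-273.0, 95.8], [-251.1, 107.1], [-227.8, 108.4]]
585 [[-271.1, 85.4], [-253.2, 107.0], [-226.7, 108.7]]
605 [[-256.6, 85.0], [-252.1, 85.5], [-240.6, 91.6]]
```

View pics/e13z.png

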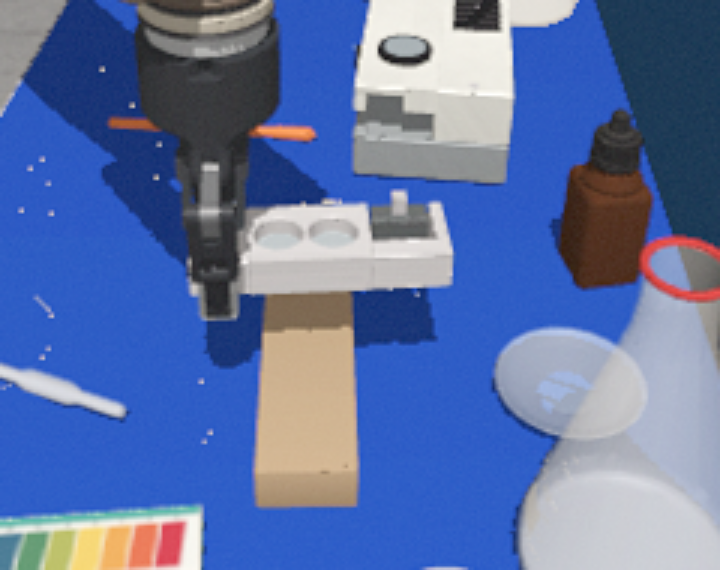

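View pics/w13.png

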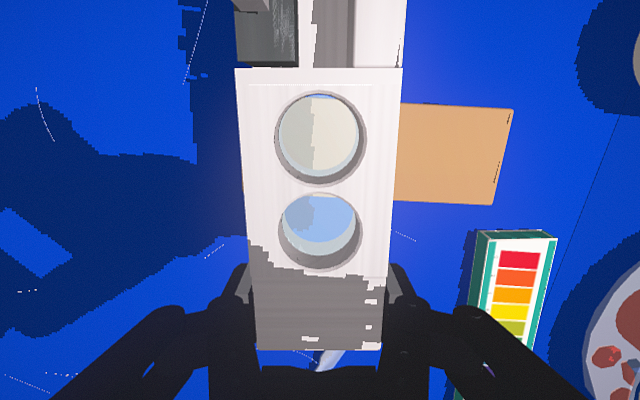

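```bash
python3 - <<'E'
from h import *
q2=down(np.radians(6.8))
robot.servo_line(np.array([487,-259,13.]),q2,velocity=60); robot.pause(0.2)
hit=robot.servo_line(np.array([487,-259,0.]),q2,velocity=8,force_limit=3)
o=robot.observe(); print(hit,o['time'],o['eef_pos'].round(1),o['contact_force'].round(2),o['ft_torque'].round(2))
snap('side','e14')
im=cv2.imread('pics/e14.png')[180:370,200:440]; cv2.imwrite('pics/e14z.png',cv2.resize(im,None,fx=3,fy=3))
E
```

```text
True 41.525 [ 486.9 -259.     5.4] [ 0.16 -0.35  5.05] [-0.05 -0.05 -0.01]
```

View pics/e14z.png

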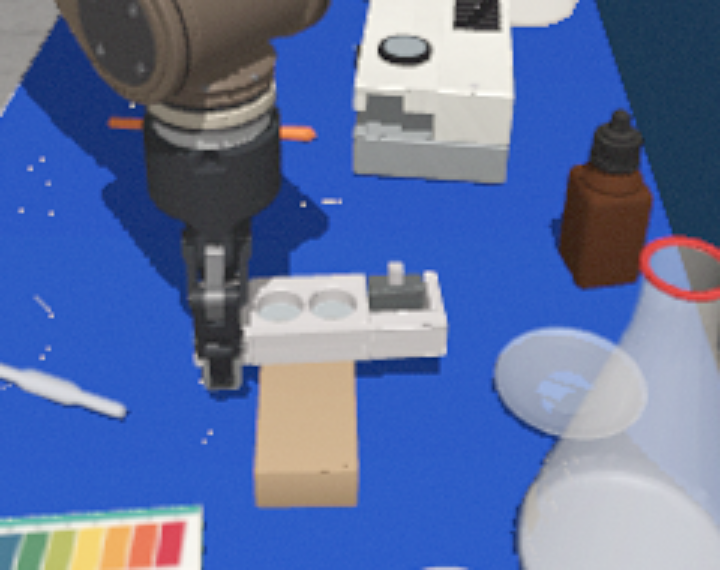

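```bash
python3 - <<'E'
from h import *
q2=down(np.radians(6.8))
robot.let_go(); robot.pause(0.2)
robot.servo_line(np.array([487,-259,120.]),q2,velocity=80)
robot.move_to(np.array([440,-60,220.]),q2)
o=robot.observe(); print(o['time'],o['eef_pos'].round(1),o['contact_force'].round(2))
snap('side','e15');snap('scene','s15')
from m import load,rect
for fn in ('e15','s15'):
    im,d,c=load(fn);X=cloud(c,d); hsv=cv2.cvtColor(im,cv2.COLOR_RGB2HSV)
    m=(hsv[...,1]<70)&(abs(X[...,2]-54)<5)&(X[...,0]>440)&(X[...,0]<660)&(abs(X[...,1]+250)<60)&(d>0); P=X[m]
    A=np.c_[P[:,:2],np.ones(len(P))]; s=np.linalg.lstsq(A,P[:,2],rcond=None)[0]
    print(fn,'slide',len(P),rect(P),'z',np.median(P[:,2]).round(1),'slopes',s[:2].round(3))
    m=(hsv[...,0]>8)&(hsv[...,0]<22)&(hsv[...,1]>60)&(abs(X[...,2]-30)<4)&(X[...,0]>480)&(X[...,0]<620)&(abs(X[...,1]+250)<100)&(d>0); print('cork',rect(X[m]),np.median(X[m][:,2]))
    k=(hsv[...,0]<20)&(hsv[...,1]>150)&(hsv[...,2]>90)&(X[...,2]<25)&(X[...,0]>340)&(X[...,0]<560)&(abs(X[...,1]-15)<40)
    if k.sum()>20: print('stick',rect(X[k]),np.percentile(X[k][:,2],[5,50,95]).round(1))
    t=(hsv[...,0]>12)&(hsv[...,0]<28)&(hsv[...,1]>50)&(X[...,2]>12)&(X[...,2]<24)&(abs(X[...,0]-410)<70)&(abs(X[...,1]-120)<70)
    if t.sum()>20: print('tape',rect(X[t]))
E
```

```text
44.7417 [440.  -60.5 219.5] [ 0.08 -0.31  0.15]
e15 slide 1350 (array([ 545.2, -252.6]), array([149.7,  53.9]), 6.67) z 53.7 slopes [-0.003  0.009]
cork (array([ 542. , -314.5]), array([54.2, 74.4]), 3.67) 30.12985419244698
stick (array([436.7,  11.5]), array([  8.9, 168.3]), 86.36) [ 4.9  7.4 10.5]
tape (array([410.4, 117.6]), array([86.8, 89.5]), 31.74)
s15 slide 306 (array([ 543.7, -250.6]), array([150.2,  53.9]), 5.73) z 52.7 slopes [-0.004  0.016]
cork (array([ 524.7, -278.6]), array([ 35.5, 144.6]), 6.49) 29.104082984199437
stick (array([435.8,  16.4]), array([  9. , 169.4]), 86.66) [ 4.2  7.6 11.4]
tape (array([409.4, 121.7]), array([87. , 88.7]), 24.12)
```

View pics/e15.png

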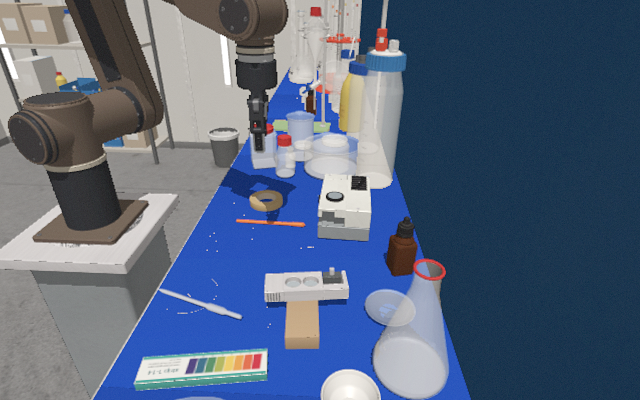

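The slide lies flat on the cork at (545, −252), top at z 53. The draw nudged the cork about 25 mm, so its middle is now near y −277; that is within the 50 mm limit. The stick is flat, and the tape and bottles are where they were at the start. I'm handing in.

```bash
python3 - <<'E'
from h import *
robot.close_job(); print(robot.observe()['time'])
E
```

```text
the job is handed in; nothing more can be done
the job is handed in; nothing more can be done
```

The filter slide is out of the lamp and lying flat on the cork block. I handed the job in shortly after 44.7 s; the limit was 72 s.

**What I did:** I pressed the catch in about 10 mm with the stick and held it at 9–11 N. I then pushed the slide about 73 mm out, past both stops. After that I laid the stick down, gripped the slide by its bare end, drew it out and set it on the cork.

**Last checks (camera and depth):**

| Item | Result |
|---|---|
| Slide position | (545, −252) mm, roughly 310 mm from the lamp's centre |
| Slide height | top at 53–54 mm, so the centre is at about 42 mm |
| Slide tilt | about 0.01 rad |
| Stick | flat on the worktop, still where I laid it |
| Tape roll | not moved, by measurement |
| Bottles | not moved, judged by eye in the side view only |
| Robot | clear of everything |

**What disagreed or went wrong:**
- **Fingertip position:** the text puts the fingertips 22 mm ahead of the TCP. Touch and depth put the shut tips 9–13 mm behind it. The first grasp closed above the stick because of this, so I used the measured offset from then on.
- **Stick width:** the jaws closed to about 9–10 mm on it; the text says 12 mm.
- **Cork moved:** the fingers seem to have pushed the cork about 25 mm toward −y while drawing the slide out. The slide and cork centres are therefore about 25 mm apart, against the 50 mm allowed.

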